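Fit the check filter and hold the photometer shutter open at the index

TASK

Check the bench photometer: take the taller of the two framed filters from the white stand and slide it edgewise all the way down into the slot in the photometer's deck, letting go of it before you touch the shutter slide. Then pull the spring-return shutter slide out by its upright tab until the tab is level with the pointer beside it, and keep it there: finish while still holding the slide at the pointer, because it springs back if let go. Leave the short filter in the stand and the bottles and jar where they are.

Things in the scene. Friction and masses are not known exactly. Their poses are not given: they have to be found in the camera images.
- tall_filter_center (a point): centre of the tall filter, the one to fit: a flat grey upright plate 6 mm thick (its x), 40 mm wide (its y), 90 mm tall (its z, up), 50 g, round glass window near the bottom. The point is 45 mm above its bottom edge. It starts in either slot of the stand, its upper 55 mm standing clear. Either way round fits the photometer
- short_filter_center (a point): centre of the other filter, which stays in the stand's other slot: same width and thickness but 62 mm tall, square window; 27 mm of it stand above the stand. Point 31 mm above its bottom edge. Axes as for the tall filter
- stand: filter stand: fixed white block 60 mm (x) x 170 mm (y), 50 mm high, origin at the centre of its underside. Two slots in its top, 35 mm deep, at y = -40 and +40 mm, long side along its y
- photometer: fixed black box 220 mm (x) x 260 mm (y), its flat top (the deck) 60 mm up; origin at the centre of its underside; x points to its back, away from the robot, z up. The filter slot is at x 0, y +75 mm; the slide's centre line at y -45 mm
- slot_mouth (a point): centre of the filter slot's mouth, at deck height; axes as the photometer's. The slot is 8.4 mm wide (x), 42.4 mm long (y), 35 mm deep, with a small chamfer and a thin metal bezel. A filter fully down has its centre 10 mm above this point
- slide (a joint): how far the shutter slide is pulled out, in m: 0 home (at the start) to 0.085; it moves along the photometer's -x (to its front, towards the robot). A spring pulls it home: about 4.4 N at home, plus 1.1 N per 10 mm pulled
- slide_tab (a point): point on the slide's upright metal tab, on its middle plane and centre line, 44 mm above the deck. The tab is 10 mm thick (x), 30 mm wide (y), its top 65 mm above the deck; axes as the photometer's. The slide is a flat strip 40 mm wide, 7 mm high; it comes out of a hood 14 mm high that starts 30 mm behind the tab's back face when home
- index_tip (a point): tip of the fixed steel pointer marking how far to pull: a block on the deck beside the slide, 13 mm high, with a 4 mm wide finger; tip 25 mm to the -y side of the slide's centre line. Axes as the photometer's. It is set anew each time, 30 to 70 mm in front (-x) of the tab's home; on the mark, the tab's middle plane and this tip have the same x in these axes
- bottle_a: bystander: white bottle with screw cap, 60 mm across, 130 mm high; origin at the centre of its underside
- jar_b: bystander: small glass jar with black lid, 56 mm across, 85 mm high; origin at the centre of its underside
- bottle_c: bystander: clear bottle with screw cap, 62 mm across, 120 mm high; origin at the centre of its underside
There are look-alikes about, which are no part of the job. What is shaped like the part that bears tall_filter_center but yellow is not meant.

How it is judged:
On the way:
1. the tall filter is fully down in the photometer's slot and let go, with the shutter slide still home (horizontal distance between tall_filter_center and slot_mouth below 0.008 m and z of tall_filter_center in the frame of slot_mouth below 0.0135 m and angle between the y axis of tall_filter_center and the y axis of slot_mouth, either way round below 0.15 rad and angle between tall_filter_center's own z axis and vertical below 0.15 rad and contact force between tall_filter and the fingers below 0.2 N and value of joint slide below 0.006 m), for 0.1 s.
At the end, for the whole second after the job is handed in: ends with the fingers holding the slide (over 2 N) at rest, tab middle within 5 mm of the pointer tip along the travel; the tall filter, let go, is fully down in the slot (centre at most 13.5 mm above the mouth and 8 mm sideways; aligned and upright within 0.15 rad) (horizontal distance between tall_filter_center and slot_mouth below 0.008 m and z of tall_filter_center in the frame of slot_mouth below 0.0135 m and angle between the y axis of tall_filter_center and the y axis of slot_mouth, either way round below 0.15 rad and angle between tall_filter_center's own z axis and vertical below 0.15 rad and x of slide_tab in the frame of index_tip between -0.005 and 0.005 m and velocity of joint slide between -0.01 and 0.01 m/s and contact force between slide and the fingers above 2 N and contact force between tall_filter and the fingers below 0.2 N); the arm keeps its last pose, push and grip.
It fails at once if bottle_a is disturbed (moved more than 30 mm) (distance of bottle_a from where it was at the start of the episode above 0.03 m).
It fails at once if jar_b is disturbed (moved more than 30 mm) (distance of jar_b from where it was at the start of the episode above 0.03 m).
It fails at once if bottle_c is disturbed (moved more than 30 mm) (distance of bottle_c from where it was at the start of the episode above 0.03 m).
It fails at once if the short filter is taken from or displaced in the stand (moved more than 15 mm) (distance of short_filter_center from where it was at the start of the episode above 0.015 m).
It also fails if it takes over 54 s, if anything falls off the work surface, if the arm or the gripper's body presses on something with over 40 N, if the wrist force passes 120 N, or if a joint passes its speed limit or range.

ROBOT

A 7-joint arm with a two-finger parallel gripper is mounted at the origin on the work surface. World frame = base frame: x ahead of the robot, y to its left, z up, the work surface at z = 0. Lengths are in m, angles in rad, forces in N, time in s.
With the tool pointing down it reaches from about 0.425 to 0.875 m from the base axis. Payload 4.7 kg.
Tool frame: the origin (TCP) lies between the finger pads; the fingertips stand 14 mm ahead of it and the grasp point (between the pads) lies 5 mm behind it; z points along the fingers, y is the line along which they close (so a half turn about z gives the same grasp; the last joint's range is limited). The gripper opens to 87 mm and grips with 3 to 60 N. Pads are 19 mm wide; open, the fingers measure 117 mm over their backs; the gripper's body (75 mm by 190 mm) begins 51 mm behind the grasp point.
Start: joints at [1.126, 0.321, -0.07, 1.45, 0.023, 1.371, -0.057], TCP at [0.288, -0.583, 0.237] pointing down, gripper open.
Joint ranges: [-2.86, 2.86], [-0.3, 2.09], [-1.38, 1.24], [0.06, 2.45], [-1.56, 4.7], [0.09, 2.05], [-2.69, 2.69]. Speed limits (rad/s): [2.57, 2.57, 3.14, 3.14, 3.14, 3.14, 3.14].

INTERFACE

Orientations are given as a rotation vector (axis times angle).
In Python, from bench import ctrl gives the robot as it stands.
- The arm moves only by the shell command python3 -m inch 'ROWS' [OPENING] [FORCE]. ROWS is JSON, a list of rows, each a list of 6 numbers: the shift along the world's x, y, z in mm, then the turn, a rotation vector about the world's x, y, z in degrees. In form: [[tx, ty, tz, rx, ry, rz], ...]. A call has 1 to 20 rows; each row is the pose to reach, as a shift and turn from the pose commanded when the call began; what a row does not reach only later rows make up. A row lasts 1/8 s, in which the tool goes at most 62.5 mm and 10.7 degrees, less where a joint would pass 70% of its speed; a pose out of reach is approached as far as the arm can. A call with a gripper value outside its range is refused whole. OPENING is the finger opening in mm, from 0 to 87, set as the call begins (- or left out, the last holds). The fingers move at their own pace and stop on an object; FORCE is the grip in N (left out, the last holds). Time passes only in rows, so rows that repeat a pose let the fingers close. It gives the time, the measured TCP pose, the force, the opening and the grip force at its end, in the units of the state.
- ctrl.get_state(): the state, without advancing time (a new reading comes with each control period).
- ctrl.get_image(name): name is "scene" or "top" or "wrist"; returns (picture, depth): 400x640x3 uint8, red, green, blue; 400x640 float32, m along the optical axis (not along the pixel's ray), 0 where there is no reading.
- ctrl.camera_params(name): a dict with "mtx" (3x3 intrinsics, pixels), "T" (4x4, takes a point from camera to world coordinates). Camera axes: x right, y down, z forward; pixel columns grow to the right and rows downward; lengths in m; the calibration is good to about 2 mm. The wrist camera is an equidistant fisheye: a pixel r from the principal point sees the ray r / f radians off the axis. A picture is of the moment at which its call begins: read the wrist's pose just before it. camera_params takes no time and is no camera call; for the wrist camera it gives the pose at the moment of the call.
- ctrl.close_job(): hands the job in; it is judged then, once.
The state is a dict: "time": time; "joint_positions": joint angles; "qd": joint speeds; "joint_torque": joint torques, N m; "position": TCP position; "tool_rot": TCP orientation; "ft_force": force on the tool from outside, world axes, zero at the start; "torque": the same for the moment, N m; "grip_width": opening from 0.0 (shut) to 1.0 (fully open); "grip_force": force on a finger pad.
Only numpy, scipy, OpenCV 4.12 (cv2) and the standard library are available. Lean on these libraries where they do the work, as an engineer would, in place of code of your own. Each camera call takes 0.05 s, during which the arm holds its last target. There are 200 camera calls.

## Working session

There is one attempt and no reset: what is moved stays moved. The work goes in short steps, Python scripts to look and compute and a shell command to move; the robot and the scene stay as the last step left them, time stands still between calls to the robot, and variables do not carry over. Pictures are saved under pics/ and viewed, at most 10 in all, crops included, and the job is handed in when it is done.

```bash
ls; mkdir -p pics
cat > h.py <<'E'
import numpy as np, cv2, os
from bench import ctrl
def grab(n):
    p=ctrl.camera_params(n); im,d=ctrl.get_image(n); np.savez(f'pics/{n}.npz',im=im,d=d,K=p['mtx'],T=p['T']); return im,d,np.array(p['mtx']),np.array(p['T'])
def load(n):
    z=np.load(f'pics/{n}.npz'); return z['im'],z['d'],z['K'],z['T']
def ray(K,T,u,v,fish=False):
    x=(u-K[0,2])/K[0,0]; y=(v-K[1,2])/K[1,1]
    if fish:
        r=np.hypot(x,y); s=np.sin(r)/r if r>1e-9 else 1; d=np.array([x*s,y*s,np.cos(r)])
    else: d=np.array([x,y,1.])
    return T[:3,3],T[:3,:3]@d
def plane(K,T,u,v,z,fish=False):
    o,d=ray(K,T,u,v,fish); return o+d*(z-o[2])/d[2]
def cloud(d,K,T):
    v,u=np.mgrid[:d.shape[0],:d.shape[1]]
    P=np.stack([(u-K[0,2])/K[0,0]*d,(v-K[1,2])/K[1,1]*d,d],-1)
    return P@T[:3,:3].T+T[:3,3]
def save(n,im): cv2.imwrite('pics/'+n+'.png',im[:,:,::-1])
E
python3 - <<'E'
from h import *
for n in ('scene','top','wrist'):
    im,d,K,T=grab(n); print(n,K.round(1).tolist(),T.round(3).tolist()); save(n+'0',im)
print(ctrl.get_state())
E
```

```text
pics
scene [[398.7, 0.0, 323.8], [0.0, 398.7, 196.6], [0.0, 0.0, 1.0]] [[-0.078, 0.698, -0.712, 1.365], [0.997, 0.052, -0.058, -0.007], [-0.003, -0.715, -0.699, 0.833], [0.0, 0.0, 0.0, 1.0]]
top [[500.4, 0.0, 319.8], [0.0, 500.4, 195.2], [0.0, 0.0, 1.0]] [[-0.02, -0.987, 0.157, 0.416], [-1.0, 0.022, 0.012, -0.067], [-0.015, -0.157, -0.988, 1.4], [0.0, 0.0, 0.0, 1.0]]
wrist [[309.7, 0.0, 318.4], [0.0, 309.7, 198.1], [0.0, 0.0, 1.0]] [[0.443, -0.866, -0.234, 0.351], [-0.897, -0.428, -0.113, -0.55], [-0.002, 0.26, -0.966, 0.384], [0.0, 0.0, 0.0, 1.0]]
{'time': 0.15, 'joint_positions': array([ 1.12609983,  0.32167638, -0.07006485,  1.45137679,  0.02263719,
        1.37080388, -0.05689325]), 'qd': array([-4.50554414e-04, -1.93226292e-03,  2.21973899e-03, -3.66761532e-03,
        1.76477636e-03,  2.32776519e-04,  8.66366916e-05]), 'joint_torque': array([-1.16271021e-03, -4.91800475e+01, -4.05214559e-01, -3.12877393e+01,
       -6.39940007e-02,  4.05434368e-02,  1.14714258e-04]), 'position': array([ 0.28762883, -0.58246153,  0.23570627]), 'tool_rot': array([-3.05791785e+00, -7.14081492e-01,  7.21783135e-04]), 'ft_force': array([ 0.88343516, -0.47685929,  0.23414285]), 'torque': array([-0.00340799,  0.00306128,  0.0066583 ]), 'grip_force': 0.0, 'grip_width': 1.000891407013421}
```

View pics/top0.png

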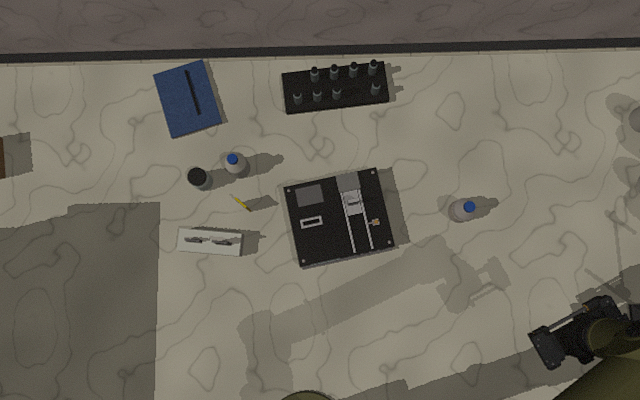

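View pics/scene0.png

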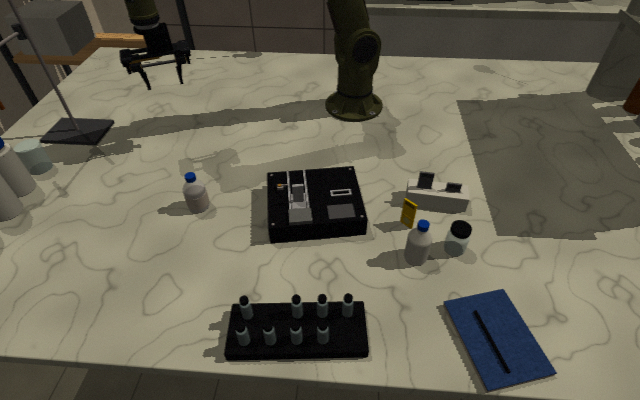

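The top view shows the photometer at (340,217), the white stand at (210,240), and bystanders at (197,177), (234,160) and (464,208). Candidates for the tall filter in the scene view:
- Grey plate at (425,180): the taller one in the stand.
- Grey plate at (454,187): the short one.
- Yellow plate at (409,213): the decoy.

I choose (425,180), which is about (225,241) in the top view, and check it in a close crop.

Run:
```python
from h import *
a=load('scene')[0][160:220,390:480]; b=load('top')[0][160:270,170:400]
A=cv2.resize(a,None,fx=5,fy=5,interpolation=cv2.INTER_CUBIC); B=cv2.resize(b,None,fx=3.4,fy=3.4,interpolation=cv2.INTER_CUBIC)
B=B[:,:790]
c=np.zeros((600,800,3),np.uint8); c[:220,:330]=cv2.resize(a,(330,220),interpolation=cv2.INTER_CUBIC); c[220:220+374,:B.shape[1]]=B[:374]
cc=load('scene')[0][160:245,260:375]; c[:220,340:640]=cv2.resize(cc,(300,220),interpolation=cv2.INTER_CUBIC)
save('crop1',c)
```

```text
(no output)
```

View pics/crop1.png

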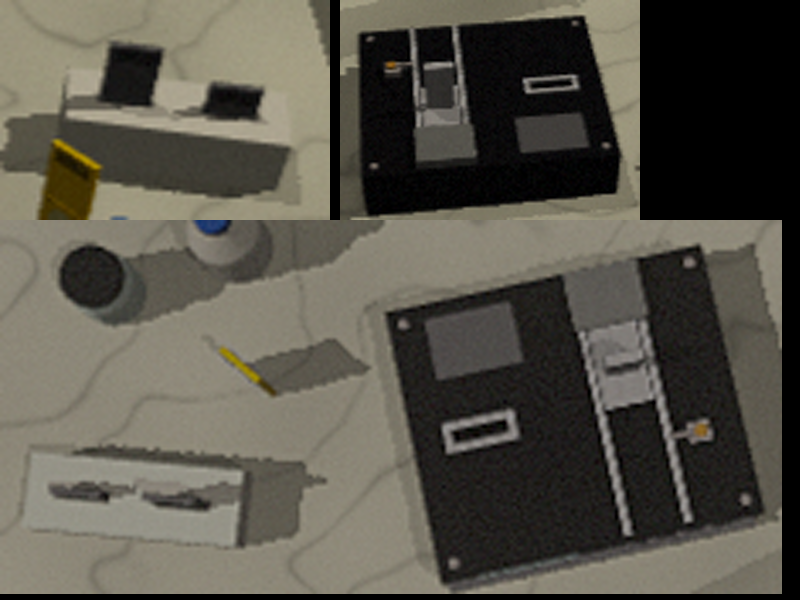

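The crop confirms the choice. The tall grey plate sits in the stand slot nearer the photometer, at top view ≈(221,242). The slot bezel is at top ≈(311,222) and the pointer at ≈(373,222). Next I measure from the masks and depth in both views.

Run:
```python
from h import *
for n in ('top','scene'):
    im,d,K,T=load(n); P=cloud(d,K,T); ok=d>0
    def box(name,m,z):
        Q=P[m&ok]
        if len(Q)<5: print(name,len(Q));return
        # rays of mask pixels onto plane z (median depth height reported)
        v,u=np.where(m); X=np.array([plane(K,T,a,b,z)[:2] for a,b in zip(u,v)])
        r=cv2.minAreaRect((X*1000).astype(np.float32)); print(n,name,len(Q),'zmed',np.median(Q[:,2]).round(4),'rect',np.round(r[0],1),np.round(r[1],1),round(r[2],1),'depth-mean',Q.mean(0).round(4))
    x,y,z=P[...,0],P[...,1],P[...,2]
    R=(x>.2)&(x<.8)
    g=im.astype(int).sum(2)
    ph=(abs(z-.06)<.008)&(y>-.3)&(y<.1)&R
    box('deck',ph,.06)
    st=(abs(z-.05)<.008)&(y>.08)&(y<.35)&(x>.2)&(x<.45)
    box('standtop',st&(g>300),.05)
    ft=(z>.062)&(y>.08)&(y<.35)&(x>.2)&(x<.42)
    k,L,s,c=cv2.connectedComponentsWithStats(ft.astype(np.uint8))
    for i in range(1,k):
        if s[i,4]>4:
            Q=P[L==i]; print(n,'filt',s[i],c[i].round(1),Q.mean(0).round(4),'zmax',Q[:,2].max().round(4))
    tall=(z>.075)&(y>-.3)&(y<.08)&R
    k,L,s,c=cv2.connectedComponentsWithStats(tall.astype(np.uint8))
    for i in range(1,k):
        if s[i,4]>4:
            Q=P[L==i]; print(n,'tab?',s[i],c[i].round(1),Q.mean(0).round(4),'zmax',Q[:,2].max().round(4))
    # bezel: bright on deck, in y>-0.12 part
    k,L,s,c=cv2.connectedComponentsWithStats((ph&(g>250)).astype(np.uint8))
    for i in range(1,k):
        if s[i,4]>8: box('bright%s'%s[i].tolist(),L==i,.06)
    hsv=cv2.cvtColor(im,cv2.COLOR_RGB2HSV); o=cv2.inRange(hsv,(8,120,80),(22,255,255))
    k,L,s,c=cv2.connectedComponentsWithStats(o)
    for i in range(1,k):
        if 3<s[i,4]<80: print(n,'orange',s[i],c[i].round(1),P[int(c[i][1]),int(c[i][0])].round(4))
```

```text
top deck 7100 zmed 0.0605 rect [569.7 -98.2] [222.6 259.9] 11.1 depth-mean [ 0.5631 -0.0946  0.0605]
standtop 0
top tab? [336 173  24  17 112] [347.6 180.4] [ 0.6537 -0.1239  0.1361] zmax 1.3995
top tab? [344 186  10   6  18] [348.1 188.4] [ 0.6428 -0.1272  0.0767] zmax 0.0801
top tab? [347 198  13   8  74] [352.5 201.4] [ 0.597  -0.1341  0.1496] zmax 1.3995
top bright[340, 189, 27, 64, 342] 342 zmed 0.0651 rect [ 559.2 -147.7] [165.1  55.2] 11.2 depth-mean [ 0.5831 -0.1376  0.0647]
top bright[352, 195, 4, 4, 9] 9 zmed 0.0666 rect [ 622.8 -142.1] [ 6.  10.4] 17.3 depth-mean [ 0.6218 -0.1421  0.0663]
top bright[300, 216, 23, 13, 128] 128 zmed 0.0613 rect [557.4 -25.4] [24.  58.7] 10.9 depth-mean [ 0.557  -0.0249  0.0613]
top bright[366, 225, 7, 24, 51] 51 zmed 0.0645 rect [ 514.8 -181. ] [62.7  7. ] 11.0 depth-mean [ 0.5173 -0.1801  0.0637]
top orange [374 220   4   4  12] [375.7 221.2] [ 0.5543 -0.1966  0.0706]
top orange [583 305   5   3   7] [585.1 305.9] [ 0.3418 -0.6088  0.3121]
scene deck 4744 zmed 0.0597 rect [575.7 -99. ] [228.2 259.8] 11.1 depth-mean [ 0.5789 -0.0939  0.0599]
standtop 0
scene tab? [292 184  12  17 178] [297.3 191.5] [ 0.6085 -0.1385  0.1029] zmax 0.1271
scene bright[287, 171, 6, 27, 51] 51 zmed 0.0654 rect [ 533.7 -177. ] [112.1  10.5] 14.3 depth-mean [ 0.5453 -0.174   0.0651]
scene bright[289, 170, 20, 39, 177] 177 zmed 0.0659 rect [ 549.8 -145.4] [155.7  52. ] 8.0 depth-mean [ 0.592  -0.1321  0.0656]
scene bright[330, 189, 22, 7, 65] 65 zmed 0.0605 rect [556.  -25.4] [22.4 57.2] 11.1 depth-mean [ 0.557  -0.0264  0.0603]
scene orange [278 184   3   2   6] [279.  184.5] [ 0.5536 -0.1984  0.0757]
```

Run:
```python
from h import *
for n in ('top','scene'):
    im,d,K,T=load(n); P=cloud(d,K,T); ok=d>0
    x,y,z=P[...,0],P[...,1],P[...,2]
    W=(x>.44)&(x<.58)&(y>.1)&(y<.34)&ok
    g=im.astype(int).sum(2)
    def rect(m,h):
        v,u=np.where(m); X=np.array([plane(K,T,a,b,h)[:2] for a,b in zip(u,v)])
        r=cv2.minAreaRect((X*1000).astype(np.float32)); return np.round(r[0],1),np.round(r[1],1),round(r[2],1)
    m=W&(abs(z-.05)<.006)
    print(n,'stand',m.sum(),rect(m,.05),np.median(z[m]))
    k,L,s,c=cv2.connectedComponentsWithStats((W&(z>.062)).astype(np.uint8))
    for i in range(1,k):
        if s[i,4]>4:
            Q=P[L==i]; zt=np.percentile(Q[:,2],98); print(n,'filt',s[i],c[i].round(1),Q.mean(0).round(4),'ztop',zt.round(4), 'toprows',Q[Q[:,2]>zt-.008].mean(0).round(4))
            r=cv2.minAreaRect((Q[:,:2]*1000).astype(np.float32)); print(r)
# pixels of bystanders in depth
im,d,K,T=load('top'); P=cloud(d,K,T)
for u,v in ((197,176),(233,159),(469,206),(241,202),(270,85)): print(u,v,P[v,u].round(3))
```

```text
top stand 1259 (array([509.5, 252.1]), array([171.5,  60.1]), 83.7) 0.05023416572780026
top filt [184 239  17   3  41] [191.7 240. ] [0.5135 0.2909 0.0758] ztop 0.0817 toprows [0.514  0.2926 0.0774]
((513.6354370117188, 291.8360595703125), (39.746795654296875, 5.483537197113037), 88.267822265625)
top filt [211 241  19   4  54] [220.5 242.4] [0.5042 0.2095 0.0976] ztop 0.1082 toprows [0.505  0.2119 0.105 ]
((505.21392822265625, 212.41246032714844), (39.976383209228516, 6.38997745513916), 84.19324493408203)
scene stand 768 (array([514. , 250.1]), array([170.3,  67.4]), 83.7) 0.04938839948546969
scene filt [417 171  17  15 188] [425.4 177.9] [0.5081 0.2104 0.0851] ztop 0.1052 toprows [0.5074 0.2102 0.1023]
((507.7032470703125, 210.64120483398438), (39.98939514160156, 10.19090461730957), 82.79216003417969)
scene filt [446 182  16   7  78] [453.5 185.2] [0.5167 0.2902 0.071 ] ztop 0.0786 toprows [0.5161 0.2904 0.0748]
((514.9423828125, 290.12548828125), (40.16438674926758, 10.796890258789062), 83.12530517578125)
197 176 [0.684 0.277 0.087]
233 159 [0.718 0.172 0.131]
469 206 [ 0.583 -0.434  0.12 ]
241 202 [0.611 0.158 0.089]
270 85 [0.969 0.09  0.   ]
```

Findings, in world mm:

| Item | Position | Yaw |
|---|---|---|
| Tall filter | (506, 211.5), top z 105 | −6.3° |
| Slot | (557, −25.4), z 60 | +11.1° |
| Tab | ≈(608, −138) | – |

From the start this means a shift of about (+218, +794) and a turn of +57.4°.

```bash
python3 -m inch '[[60,40,0,0,0,6],[110,80,0,0,0,12],[150,130,0,0,0,18],[175,190,0,0,0,24],[195,250,0,0,0,30],[205,310,0,0,0,36],[215,370,0,0,0,42],[218,430,0,0,0,48],[218,490,-5,0,0,54],[218,550,-10,0,0,57.4],[218,610,-15,0,0,57.4],[218,670,-20,0,0,57.4],[218,730,-25,0,0,57.4],[218,775,-30,0,0,57.4],[218,794,-36,0,0,57.4],[218,794,-36,0,0,57.4],[218,794,-36,0,0,57.4],[218,794,-36,0,0,57.4]]' 40 20
python3 - <<'E'
from h import *
from scipy.spatial.transform import Rotation as R
im,d,K,T=grab('wrist'); save('w1',im); s=ctrl.get_state(); print(s['position'],R.from_rotvec(s['tool_rot']).as_matrix().round(3).tolist(),s['joint_positions'].round(2),s['ft_force'])
E
```

```text
time: 2.4
position: [0.5064, 0.2095, 0.2008]
tool_rot: [2.342, 2.092, -0.0]
ft_force: [-0.7, 0.2, -0.7]
grip_width: 0.458
grip_force: 0.0
[0.50635427 0.20971974 0.20080642] [[0.112, 0.994, 0.001], [0.994, -0.112, -0.001], [-0.001, 0.001, -1.0]] [ 0.25  0.19 -0.77  1.73  0.14  1.27 -0.67] [ 0.20736096 -0.4570417  -0.67789184]
```

View pics/w1.png

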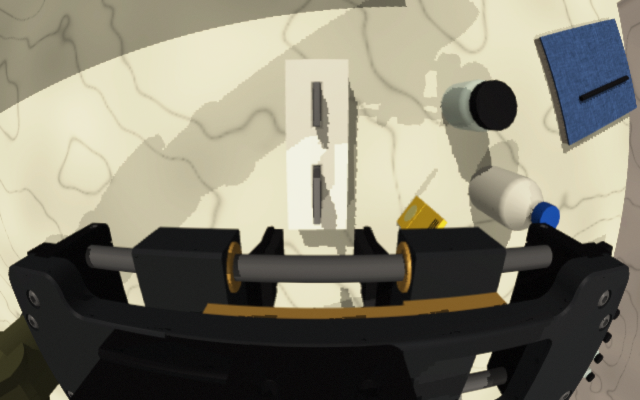

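The wrist view shows the tall plate at (317,195), between the fingers along the closing line, and the short one at (316,104). I check its position by casting the ray at z = 0.105.

Run:
```python
from h import *
im,d,K,T=load('wrist'); g=im.astype(int).sum(2)
s=g[165:226,305:330]
m=np.zeros(g.shape,bool); m[158:228,303:328]=g[158:228,303:328]<330
k,L,st,c=cv2.connectedComponentsWithStats(m.astype(np.uint8))
for i in range(1,k):
  if st[i,4]>30:
    x,y,w,h,_=st[i]; print(st[i],c[i])
print(g[180,306:328],g[215,306:328],g[158:230:3,316])
for u,v in ((313,165),(313,225),(321,165),(321,225),(317,195)): print(u,v,plane(K,T,u,v,.105,True).round(4),plane(K,T,u,v,.05,True).round(4),d[v,u])
```

```text
[313 165  11  58 373] [317.50134048 189.98659517]
[707 710 710 708 691 630 491 283 321 338 330 335 325 304 232 248 298 334
 411 600 635 637] [707 705 708 706 705 703 641 279 308 331 330 330 323 300 234 376 466 474
 473 472 475 473] [707 703 563 225 188 187 186 332 338 334 336 333 336 335 333 333 331 333
 332 330 335 334 550 704]
313 165 [0.505  0.2433 0.105 ] [0.5031 0.2348 0.05  ] 0.30250424
313 225 [0.4991 0.1931 0.105 ] [0.4959 0.1732 0.05  ] 0.31680173
321 165 [0.5113 0.2426 0.105 ] [0.5108 0.2339 0.05  ] 0.3018961
321 225 [0.5058 0.1923 0.105 ] [0.504  0.1723 0.05  ] 0.31738093
317 195 [0.5054 0.2184 0.105 ] [0.5035 0.2043 0.05  ] 0.2525454
```

```bash
python3 -m inch '[[-1,1,-40,0,0,0],[-1,1,-80,0,0,0],[-1,1,-110,0,0,0],[-1,1,-121,0,0,0],[-1,1,-121,0,0,0],[-1,1,-121,0,0,0]]' 40 20 && python3 -m inch '[[0,0,0,0,0,0],[0,0,0,0,0,0],[0,0,0,0,0,0],[0,0,0,0,0,0],[0,0,0,0,0,0]]' 0 25
```

```text
time: 3.2
position: [0.506, 0.2125, 0.0811]
tool_rot: [2.34, 2.095, 0.004]
ft_force: [0.0, 0.0, -0.4]
grip_width: 0.457
grip_force: 0.0
time: 3.82
position: [0.5049, 0.2122, 0.0796]
tool_rot: [2.34, 2.096, -0.0]
ft_force: [-0.2, -0.6, 1.1]
grip_width: 0.067
grip_force: 25.0
```

```bash
python3 -m inch '[[0,0,15,0,0,0],[0,0,40,0,0,0],[0,0,75,0,0,0],[0,0,95,0,0,0],[10,-40,95,0,0,4],[20,-90,95,0,0,8],[32,-140,95,0,0,12],[42,-190,95,0,0,16],[50,-225,85,0,0,17.4],[52,-238,75,0,0,17.4],[52,-238,75,0,0,17.4],[52,-238,75,0,0,17.4],[52,-238,75,0,0,17.4]]'
python3 - <<'E'
from h import *
from scipy.spatial.transform import Rotation as R
for n in ('wrist','top','scene'): grab(n)
im=load('wrist')[0]
s=ctrl.get_state(); print(s['position'],R.from_rotvec(s['tool_rot']).as_matrix().round(3).tolist(),s['joint_positions'].round(2),s['ft_force'])
b=load('scene')[0][145:215,310:370]; t=load('top')[0][180:250,280:350]
c=np.zeros((600,800,3),np.uint8); c[:280,:240]=cv2.resize(b,(240,280),interpolation=cv2.INTER_CUBIC); c[:280,250:530]=cv2.resize(t,(280,280),interpolation=cv2.INTER_CUBIC); c[290:600,:800]=cv2.resize(im[100:255,120:520],(800,310)); save('c2',c)
E
```

```text
time: 5.45
position: [0.557, -0.0238, 0.1551]
tool_rot: [1.993, 2.428, 0.001]
ft_force: [-0.4, 0.1, -0.9]
grip_width: 0.066
grip_force: 25.0
[ 0.55696951 -0.02483059  0.15497097] [[-0.194, 0.981, 0.001], [0.981, 0.194, -0.0], [-0.0, 0.001, -1.0]] [ 0.58  0.24 -0.66  1.77  0.16  1.18  0.07] [ 0.17317784 -0.34651198 -1.32969117]
```

View pics/c2.png

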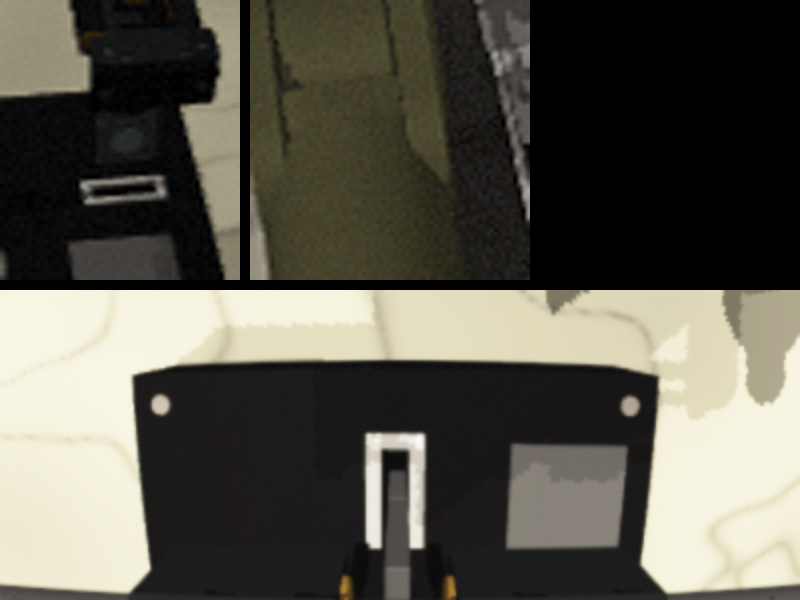

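The wrist crop shows the bezel ahead of the plate. Across the slot, the plate's lower edge (full-frame u ≈318) lies close to the bezel centre (u ≈317.5). Next I measure it to sub-pixel.

Run:
```python
from h import *
im,d,K,T=load('wrist'); g=im.astype(int).sum(2)
print('cols 298..338'); 
for r in (176,178,183,186,190,200,210): print(r,g[r,298:340].tolist())
print('col317',g[166:215,317].tolist()); print('col 320',g[166:215,321].tolist())
ph=np.deg2rad(11.1); ex=np.array([np.cos(ph),np.sin(ph)]); ey=np.array([-ex[1],ex[0]])
sc,_,K2,T2=load('scene'); 
g2=sc.astype(int).sum(2); print('scene'); 
for r in range(180,200,2): print(r,g2[r,326:358].tolist())
```

```text
cols 298..338
176 [70, 72, 76, 111, 273, 620, 689, 692, 684, 699, 699, 692, 658, 618, 616, 616, 616, 615, 613, 613, 616, 620, 623, 622, 624, 643, 679, 694, 688, 712, 738, 745, 729, 674, 430, 140, 70, 72, 74, 72, 70, 69]
178 [66, 71, 71, 109, 251, 543, 615, 664, 700, 713, 698, 668, 620, 582, 577, 581, 583, 583, 582, 584, 587, 584, 586, 584, 588, 604, 638, 645, 626, 670, 718, 737, 725, 669, 433, 139, 67, 72, 75, 73, 73, 63]
183 [68, 63, 73, 108, 257, 545, 610, 617, 617, 614, 607, 586, 399, 118, 37, 35, 40, 38, 41, 43, 41, 37, 38, 38, 50, 104, 280, 562, 609, 615, 617, 617, 613, 586, 386, 129, 71, 73, 68, 62, 67, 66]
186 [76, 78, 81, 118, 260, 549, 616, 667, 687, 671, 663, 645, 446, 135, 43, 37, 40, 42, 38, 39, 42, 40, 39, 40, 52, 120, 314, 609, 633, 624, 617, 618, 607, 583, 384, 128, 69, 68, 69, 69, 67, 71]
190 [82, 84, 88, 139, 315, 645, 695, 700, 700, 699, 695, 680, 486, 146, 41, 41, 74, 126, 152, 158, 154, 154, 153, 148, 116, 134, 337, 656, 692, 666, 623, 617, 598, 520, 325, 112, 69, 70, 68, 72, 69, 68]
200 [88, 85, 88, 88, 243, 639, 694, 699, 699, 698, 693, 676, 482, 148, 47, 82, 18
[... 1492 characters left out ...]
[24, 19, 23, 34, 267, 331, 388, 392, 392, 397, 395, 398, 400, 401, 396, 357, 336, 296, 254, 248, 215, 156, 186, 305, 227, 82, 24, 11, 24, 32, 16, 8]
192 [26, 15, 36, 31, 202, 366, 285, 106, 44, 43, 26, 39, 9, 27, 9, 5, 19, 3, 10, 14, 1, 18, 34, 329, 402, 205, 13, 21, 1, 21, 21, 8]
194 [19, 23, 18, 24, 95, 197, 362, 267, 259, 284, 370, 400, 397, 395, 348, 324, 324, 326, 327, 325, 298, 283, 253, 216, 211, 130, 52, 28, 22, 34, 22, 20]
196 [20, 25, 36, 35, 38, 85, 108, 84, 79, 71, 66, 56, 43, 45, 27, 37, 25, 19, 39, 7, 15, 33, 29, 17, 17, 9, 30, 26, 34, 38, 37, 38]
198 [46, 39, 32, 35, 27, 32, 35, 32, 23, 17, 33, 37, 36, 17, 34, 25, 13, 10, 25, 34, 28, 23, 24, 16, 21, 12, 13, 14, 37, 21, 19, 25]
```

Run:
```python
from h import *
im,d,K,T=load('wrist')
ph=np.deg2rad(11.2); ex=np.array([np.cos(ph),np.sin(ph)]); ey=np.array([-ex[1],ex[0]])
o=np.array([.5570,-.0254])
def p(u,v,z):
    q=plane(K,T,u,v,z,True)[:2]-o; return np.round([q@ex*1000,q@ey*1000],2)
print('bezel outer L/R',p(302.3,183,.06),p(332.3,183,.06),'inner',p(310.3,183,.06),p(324.5,183,.06),'inner end',p(317,179.5,.06),'outer end',p(317,171.2,.06))
for z in (.088,.09,.092): print(z,'filter bottom end',p(318.2,189.8,z),'L',p(314.1,190.5,z),'R',p(322.3,190.5,z))
s=ctrl.get_state(); print(s['position'], np.round([(s['position'][:2]-o)@ex,(s['position'][:2]-o)@ey],4))
```

```text
bezel outer L/R [-13.21  20.81] [10.89 20.83] inner [-6.78 20.81] [ 4.62 20.82] inner end [-1.4  23.68] outer end [-1.4  30.43]
0.088 filter bottom end [-0.44 21.91] L [-3.37 21.4 ] R [ 2.49 21.4 ]
0.09 filter bottom end [-0.44 22.39] L [-3.34 21.88] R [ 2.46 21.88]
0.092 filter bottom end [-0.44 22.87] L [-3.32 22.37] R [ 2.44 22.37]
[ 0.55696951 -0.02483059  0.15497097] [0.0001 0.0006]
```

```bash
python3 -m inch '[[-0.5,-1.2,-12,0,0,0],[-0.5,-1.2,-24,0,0,0],[-0.5,-1.2,-28,0,0,0],[-0.5,-1.2,-32,0,0,0],[-0.5,-1.2,-36,0,0,0],[-0.5,-1.2,-40,0,0,0],[-0.5,-1.2,-40,0,0,0]]'
```

```text
time: 6.48
position: [0.5562, -0.0267, 0.1142]
tool_rot: [-1.996, -2.425, -0.0]
ft_force: [-0.3, 1.7, -1.7]
grip_width: 0.068
grip_force: 25.0
```

```bash
python3 -m inch '[[0,0,-6,0,0,0],[0,0,-12,0,0,0],[0,0,-17,0,0,0],[0,0,-21,0,0,0],[0,0,-24,0,0,0],[0,0,-25,0,0,0],[0,0,-25,0,0,0],[0,0,-25,0,0,0]]'
```

```text
time: 7.48
position: [0.5562, -0.0267, 0.0896]
tool_rot: [-1.996, -2.426, -0.0]
ft_force: [-2.6, 3.1, 1.2]
grip_width: 0.069
grip_force: 25.0
```

```bash
python3 -m inch '[[0,0,0,0,0,0],[0,0,0,0,0,0],[0,0,0,0,0,0],[0,0,0,0,0,0],[0,0,30,0,0,0],[0,0,70,0,0,0],[-10,-40,90,0,0,0],[-60,-90,90,0,0,0],[-80,-140,90,0,0,0],[-80,-140,90,0,0,0],[-80,-140,90,0,0,0]]' 34 25
python3 - <<'E'
from h import *
for n in ('wrist','scene','top'): grab(n)
s=ctrl.get_state(); print(s['position'],s['time'],s['ft_force'])
im,d,K,T=load('scene'); P=cloud(d,K,T)
m=(P[...,2]>.07)&(abs(P[...,0]-.56)<.04)&(abs(P[...,1]+.026)<.03)
Q=P[m]; print('filter',len(Q),np.percentile(Q[:,2],[50,95,100]),Q[Q[:,2]>.1].mean(0))
c=np.zeros((600,800,3),np.uint8); c[:340,:460]=cv2.resize(im[160:245,260:375],(460,340),interpolation=cv2.INTER_CUBIC); w=load('wrist')[0]; c[345:595,:640]=w[:250]
save('c3',c)
E
```

```text
time: 8.85
position: [0.4766, -0.1667, 0.1797]
tool_rot: [1.997, 2.425, 0.001]
ft_force: [-0.4, 1.3, -0.2]
grip_width: 0.393
grip_force: 0.0
[ 0.47713559 -0.16531326  0.17960934] 9.0 [-0.29511255  0.19922274 -0.19856966]
filter 197 [0.09540557 0.11514928 0.11664989] [ 0.55921514 -0.02763292  0.10934542]
```

View pics/c3.png

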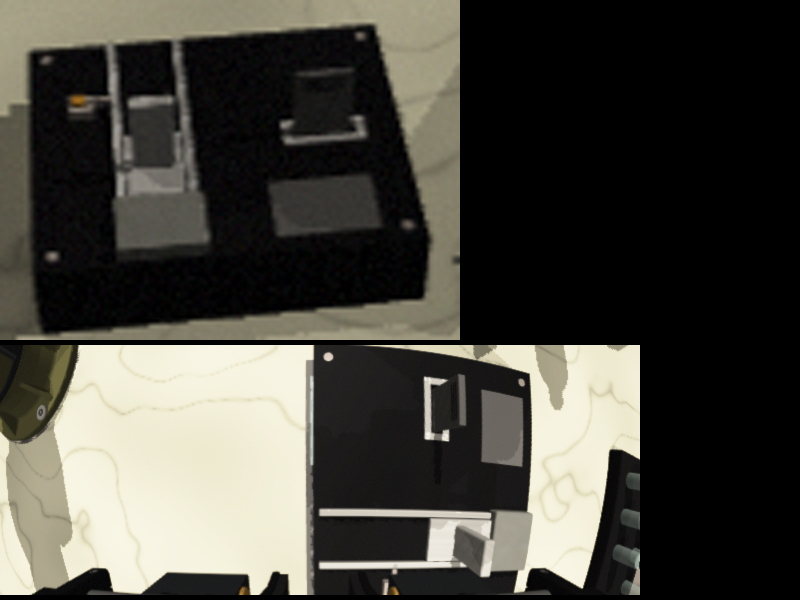

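The filter is seated: its top is at z = 0.115 (60 + 35 + 20 mm as expected), it is released, and the slide is home. In the wrist view the tab is at (472,205) and the pointer at ≈(393,225). I move −y for a closer look at both.

```bash
python3 -m inch '[[35,-40,10,0,0,0],[75,-90,20,0,0,0],[85,-110,20,0,0,0],[85,-110,20,0,0,0],[85,-110,20,0,0,0],[85,-110,20,0,0,0]]'
python3 - <<'E'
from h import *
for n in ('wrist','scene','top'): grab(n)
w=load('wrist')[0]
save('c4',cv2.resize(w[60:250,200:460],(780,570),interpolation=cv2.INTER_CUBIC))
E
```

```text
time: 9.75
position: [0.5613, -0.2751, 0.1998]
tool_rot: [-1.993, -2.428, -0.0]
ft_force: [-0.5, -0.2, 0.8]
grip_width: 0.389
grip_force: 0.0
```

View pics/c4.png

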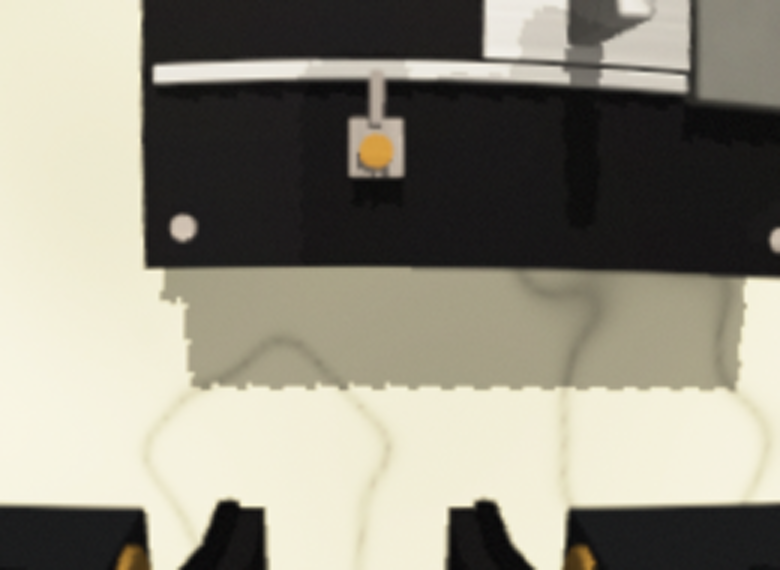

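The finger of the pointer is at wrist u ≈325.3, with its tip near v ≈83. I get tab and pointer in photometer axes from all the views.

```bash
cat >> h.py <<'E'
def fcloud(d,K,T):
    v,u=np.mgrid[:d.shape[0],:d.shape[1]]; x=(u-K[0,2])/K[0,0]; y=(v-K[1,2])/K[1,1]; r=np.hypot(x,y)+1e-9
    s=np.tan(r)/r*d
    return np.stack([x*s,y*s,d],-1)@T[:3,:3].T+T[:3,3]
ph=np.deg2rad(11.15); ex=np.array([np.cos(ph),np.sin(ph)]); ey=np.array([-ex[1],ex[0]]); o=np.array([.5570,-.0254])
def loc(P): return np.stack([(P[...,:2]-o)@ex*1000,(P[...,:2]-o)@ey*1000,P[...,2]*1000],-1)
def tabrep():
  for n in ('wrist','scene','top'):
    im,d,K,T=load(n); P=(fcloud if n=='wrist' else cloud)(d,K,T); q=loc(P); q[d<=0]=1e4
    x,y,z=np.moveaxis(q,-1,0)
    bez=(z>55)&(z<66)&(abs(y)<35)&(abs(x)<18)&(im.astype(int).sum(2)>270)
    if bez.sum()>20: print(n,'bezel mid',[(np.percentile(q[bez][:,i],2)+np.percentile(q[bez][:,i],98))/2 for i in (0,1)])
    m=(z>92)&(z<128)&(abs(y+120)<22)&(x>-60)&(x<80)
    if m.sum(): print(n,'tab',m.sum(),'x,y,z p2/50/98',np.percentile(q[m],[2,50,98],axis=0).round(1).tolist())
    m=(z>121)&(z<128)&(abs(y+120)<22)&(x>-60)&(x<80)
    if m.sum(): print(n,'tab top',m.sum(),np.percentile(q[m],[2,50,98],axis=0).round(1).tolist())
    m=(z>69.5)&(z<80)&(y<-140)&(y>-175)&(abs(x)<70)
    if m.sum(): print(n,'pointer',m.sum(),np.percentile(q[m],[2,50,98],axis=0).round(1).tolist())
    hsv=cv2.cvtColor(im,cv2.COLOR_RGB2HSV); om=(cv2.inRange(hsv,(8,110,80),(25,255,255))>0)&(abs(y+160)<20)&(abs(x)<70)
    if om.sum(): print(n,'orange',om.sum(),q[om].mean(0).round(1))
E
python3 - <<'E'
from h import *
tabrep()
im,d,K,T=load('wrist')
for v in (84,90,96): print('finger',loc(plane(K,T,325.3,v,.070,True)))
g=im.astype(int).sum(2)
for v in (86,90,95): print(g[v,315:336].tolist())
E
```

```text
wrist tab 883 x,y,z p2/50/98 [[17.9, -133.8, 94.1], [19.9, -120.6, 123.3], [27.6, -105.2, 125.9]]
wrist tab top 499 [[18.2, -133.2, 121.9], [22.6, -119.5, 124.6], [27.8, -105.1, 126.1]]
wrist pointer 439 [[-46.0, -174.9, 69.6], [-37.2, -159.8, 72.7], [69.2, -140.7, 74.9]]
wrist orange 100 [ -39.1 -167.9   73.5]
scene bezel mid [np.float64(-0.3705231174308192), np.float64(-0.07750568344575903)]
scene tab 129 x,y,z p2/50/98 [[21.3, -135.0, 92.7], [28.9, -121.1, 110.9], [32.7, -106.7, 126.1]]
scene tab top 37 [[20.2, -133.8, 121.4], [26.9, -122.7, 123.8], [31.9, -107.3, 126.9]]
scene pointer 37 [[-42.2, -173.0, 69.7], [-33.6, -155.6, 72.2], [68.3, -141.4, 75.2]]
scene orange 6 [ -37.9 -169.3   72.8]
top bezel mid [np.float64(-0.23215613607022423), np.float64(0.3053701053315301)]
top tab 56 x,y,z p2/50/98 [[19.2, -132.5, 95.9], [22.3, -118.4, 123.2], [29.4, -103.8, 127.6]]
top tab top 33 [[19.6, -132.4, 122.2], [24.5, -118.8, 124.7], [29.5, -105.3, 127.7]]
top pointer 56 [[-45.4, -173.0, 69.6], [-36.8, -158.1, 72.5], [68.4, -141.2, 77.5]]
top orange 12 [ -37.  -168.7   73.6]
finger [ -38.71684151 -144.30631316   70.        ]
finger [ -38.70661794 -149.73890855   70.        ]
finger [ -38.69490259 -155.15321457   70.        ]
[265, 261, 261, 262, 264, 266, 267, 303, 405, 494, 506, 501, 452, 344, 281, 278, 284, 282, 280, 286, 299]
[43, 44, 33, 38, 44, 45, 41, 139, 339, 488, 503, 497, 412, 231, 74, 43, 40, 45, 43, 44, 45]
[79, 72, 72, 74, 67, 72, 75, 161, 342, 489, 504, 492, 340, 176, 93, 75, 79, 74, 77, 80, 74]
```

Pull distance, from the tab centre at 22.9 to the pointer at −38.7 in the same wrist view, is ≈61.6 mm. The top view gives 61.5. The tab grasp point in world is (603, −138), TCP z 0.099.

```bash
python3 -m inch '[[15,50,0,0,0,0],[30,100,0,0,0,0],[41.5,138.4,0,0,0,0],[41.5,138.4,-30,0,0,0],[41.5,138.4,-65,0,0,0],[41.5,138.4,-90,0,0,0],[41.5,138.4,-100.5,0,0,0],[41.5,138.4,-100.5,0,0,0],[41.5,138.4,-100.5,0,0,0]]' && python3 -m inch '[[0,0,0,0,0,0],[0,0,0,0,0,0],[0,0,0,0,0,0],[0,0,0,0,0,0],[0,0,0,0,0,0]]' 0 50
```

```text
time: 11.02
position: [0.6037, -0.1387, 0.1005]
tool_rot: [1.995, 2.424, 0.002]
ft_force: [0.3, 0.4, 0.8]
grip_width: 0.399
grip_force: 0.0
time: 11.65
position: [0.6038, -0.1385, 0.0994]
tool_rot: [1.995, 2.425, 0.002]
ft_force: [4.5, -1.0, -2.1]
grip_width: 0.112
grip_force: 50.0
```

```bash
python3 -m inch '[[-6,-1.2,0,0,0,0],[-14,-2.8,0,0,0,0],[-23,-4.5,0,0,0,0],[-32,-6.3,0,0,0,0],[-41,-8.1,0,0,0,0],[-50,-9.9,0,0,0,0],[-56,-11,0,0,0,0],[-60,-11.8,0,0,0,0],[-60,-11.8,0,0,0,0],[-60,-11.8,0,0,0,0],[-60,-11.8,0,0,0,0]]'
python3 - <<'E'
from h import *
for n in ('wrist','scene','top'): grab(n)
s=ctrl.get_state(); print(loc(s['position']),s['ft_force'],s['grip_width'],s['grip_force'])
tabrep()
a=load('scene')[0][140:240,255:375]
c=np.zeros((600,800,3),np.uint8); c[:340,:408]=cv2.resize(a,(408,340),interpolation=cv2.INTER_CUBIC); c[350:600,:640]=load('wrist')[0][:250]; save('c5',c)
E
```

```text
time: 13.02
position: [0.5457, -0.1499, 0.0994]
tool_rot: [1.993, 2.423, 0.007]
ft_force: [11.0, 1.2, -5.9]
grip_width: 0.111
grip_force: 50.0
[ -35.10135564 -119.90520366   99.41607036] [10.72199886  0.18516801 -6.6828226 ] 0.11565576325839197 50.02326949092094
wrist bezel mid [np.float64(-1.815266126342518), np.float64(-0.5006139394056213)]
wrist tab 1880 x,y,z p2/50/98 [[-48.7, -131.4, 93.4], [-35.9, -107.9, 114.6], [-22.8, -103.2, 125.5]]
wrist tab top 657 [[-40.7, -132.0, 121.5], [-35.6, -123.8, 124.4], [-30.8, -103.5, 125.8]]
wrist pointer 68 [[-42.6, -173.2, 69.6], [-38.5, -169.3, 73.6], [-32.0, -165.6, 74.9]]
wrist orange 63 [ -33.2 -168.4   77.8]
scene bezel mid [np.float64(0.5448419418596728), np.float64(-0.19893425673786425)]
scene pointer 32 [[-41.3, -172.3, 69.9], [-35.3, -155.4, 72.3], [67.1, -141.4, 75.6]]
scene orange 3 [ -36.8 -169.3   73.2]
top bezel mid [np.float64(0.09342260213001197), np.float64(0.5545536472007129)]
```

View pics/c5.png

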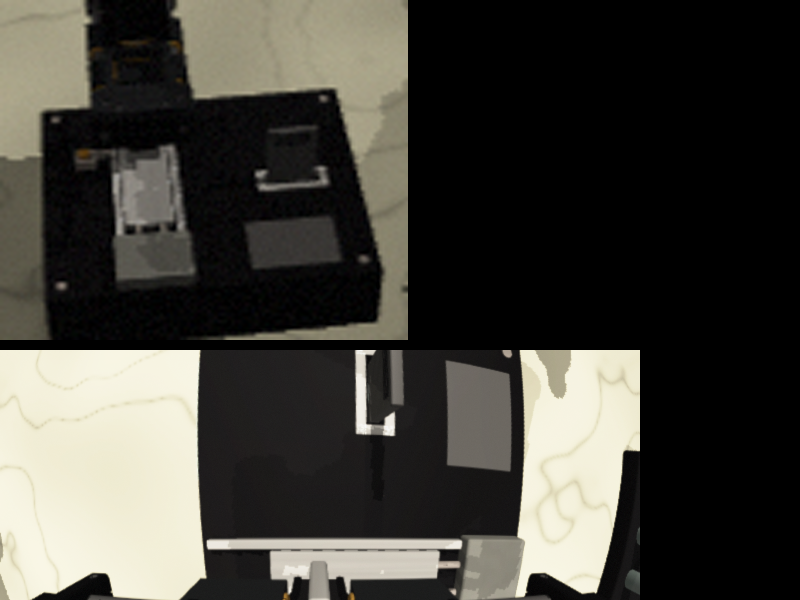

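The tab is about 2.4 mm short of the pointer: the TCP moved 59.2 mm of the 61.6, and the bezel-relative check agrees. I make it up and recheck.

```bash
python3 -m inch '[[-1.2,-0.3,0,0,0,0],[-2.4,-0.5,0,0,0,0],[-2.4,-0.5,0,0,0,0],[-2.4,-0.5,0,0,0,0],[-2.4,-0.5,0,0,0,0],[-2.4,-0.5,0,0,0,0]]'
python3 - <<'E'
from h import *
for n in ('wrist','scene','top'): grab(n)
s=ctrl.get_state(); print(loc(s['position']),s['ft_force'],s['qd'].round(4),s['grip_width'],s['grip_force'])
tabrep()
im,d,K,T=load('scene'); q=loc(cloud(d,K,T)); m=(q[...,2]>100)&(abs(q[...,0])<20)&(abs(q[...,1])<30); print('filter top',q[...,2][m].max())
# tab back face in the scene view, low part just above the slide, below fingertips
m=(q[...,2]>70)&(q[...,2]<84)&(abs(q[...,1]+120)<14)&(q[...,0]<0)&(q[...,0]>-60); print('tab lower back face',m.sum(),np.percentile(q[m],[10,50,90],axis=0).round(1).tolist())
save('c6',cv2.resize(im[165:225,265:325],(600,600),interpolation=cv2.INTER_CUBIC))
E
```

```text
time: 13.92
position: [0.5434, -0.1503, 0.0994]
tool_rot: [1.992, 2.423, 0.007]
ft_force: [12.5, 0.9, -7.4]
grip_width: 0.114
grip_force: 50.0
[ -37.44696876 -119.9256303    99.41171635] [10.76790683  0.68938325 -5.86276616] [ 0.     -0.0009  0.0008 -0.0005  0.0008  0.0002  0.0001] 0.11081693148883087 50.024881942081265
wrist bezel mid [np.float64(-1.7385006815486737), np.float64(-0.4320101727725181)]
wrist tab 1886 x,y,z p2/50/98 [[-51.0, -131.4, 93.3], [-38.2, -107.9, 114.6], [-25.2, -103.2, 125.5]]
wrist tab top 658 [[-43.1, -132.0, 121.5], [-38.0, -123.7, 124.5], [-33.2, -103.5, 125.7]]
wrist pointer 72 [[-45.0, -173.1, 69.6], [-38.9, -169.4, 73.5], [-32.0, -167.3, 75.1]]
wrist orange 60 [ -33.3 -168.7   77.8]
scene bezel mid [np.float64(0.3736672792124658), np.float64(-0.3649975531269334)]
scene pointer 37 [[-42.8, -173.2, 69.7], [-33.2, -158.2, 72.6], [69.0, -141.4, 75.3]]
scene orange 2 [ -35.4 -169.2   75.1]
top bezel mid [np.float64(-0.15694399905791823), np.float64(0.7808326008581261)]
filter top 116.39426783987905
tab lower back face 23 [[-34.2, -132.2, 70.9], [-31.6, -118.9, 74.2], [-29.9, -107.7, 79.3]]
```

View pics/c6.png

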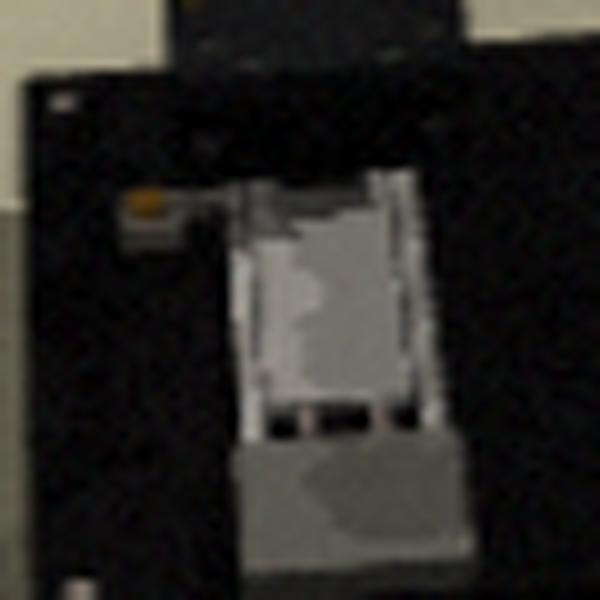

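The crop shows the tab level with the pointer finger, at row ≈200. The wrist view gives tab −38.1 against pointer −38.7, and the scene view gives −36.6 against about −37. The arm is at rest with a 50 N grip, so I hand in.

```bash
python3 -c "from bench import ctrl; print(ctrl.close_job())"
```

```text
the job is handed in; nothing more can be done
None
```

The job is handed in, with no verdict returned: the tall filter measured fully down in the photometer slot and let go, and the shutter slide is still held (50 N grip) at the pointer, within about 1 mm by the camera measurements.

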